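# Roll the lunch pot onto the cork mat

## Task

The lunch pot lying on its side is on bare paint: with the fingertips pushing only on its top, roll it over the sideboard until the whole pot lies above the cork mat, and leave it lying there at rest. Do not grip or lift the pot, do not push it low on its side, and leave everything else where it is.

Things in the scene. Friction and masses are not known exactly. Their poses are not given: they have to be found in the camera images.
- pot: hard silicone lunch pot with a ribbed screw-top lid, closed, lying on its side: a plain cylinder 84 mm in diameter and 116 mm long, about 0.3 kg; it rolls freely but settles by itself from a slow roll (slight rolling resistance, about 0.3 m/s2). Origin at the middle of the cylinder (42 mm above the sideboard while it lies there). Its x axis is the cylinder's axis, pointing to the lid end; its z axis points up at the start and turns with the pot as it rolls
- pot_lid_end (a point): centre of the lid's outer face, on the pot's axis 58 mm from its middle
- pot_foot_end (a point): centre of the pot's foot, on the pot's axis 58 mm from its middle, the other way
- mat: thin rectangular cork mat lying fixed on the sideboard, under 1 mm thick (no step to be felt), 220 mm long along its x axis and 140 mm wide along its y axis; origin at its centre on the sideboard's surface, z up. The pot lies beside one of its long edges, 120 to 175 mm from centre to centre, on either side (+y or -y), its axis nearly parallel to the mat's x axis
- chess_box: hinged wooden box, fixed, 130 mm along x, 180 mm along y, walls 55 mm high, standing past one end of the pot's way; its open lid rises from the far (+x) side to 180 mm above the sideboard; origin under the box's centre
- stopper: chrome bottle stopper standing upright, 38 mm across, 71 mm tall; origin under its centre. Bystander beside the pot's way
- ring_dish: round white ceramic ring dish, 90 mm across, 24 mm high; origin under its centre. Bystander
- marble_tray: square pale green glass tray for marbles, 120 mm wide, 22 mm high; origin under its centre. Bystander
- pawn: white plastic chess pawn, 51 mm tall, standing in the open hinged wooden box; origin under its centre. Bystander
- rook: black plastic chess rook, 55 mm tall, standing in the open hinged wooden box; origin under its centre. Bystander

How it is judged:
On the way, in this order (a step that is already met when the one before it is completed fails the run):
1. the pot has turned about 45 degrees by rolling (angle between pot's own z axis and vertical above 0.8 rad).
2. the pot has rolled on past a quarter turn (angle between pot's own z axis and vertical above 1.65 rad).
At the end, for the whole second after the job is handed in: The pot lies on its side at rest with its whole outline above the mat (overhang up to 4 mm across the mat and 2 mm along it passes), it got there by rolling, and every bystander is within 15 mm of where it stood (y of pot_lid_end in the frame of mat between -0.032 and 0.032 m and x of pot_lid_end in the frame of mat between -0.112 and 0.112 m and y of pot_foot_end in the frame of mat between -0.032 and 0.032 m and x of pot_foot_end in the frame of mat between -0.112 and 0.112 m and height (world z) of pot between 0.038 and 0.046 m and linear speed of pot below 0.01 m/s and angular speed of pot below 0.2 rad/s and distance of each of stopper, ring_dish, marble_tray, pawn, rook from where it was at the start of the episode below 0.015 m); the robot touches nothing.
It fails at once if the pot is lifted (its middle more than 54 mm above the sideboard) (height (world z) of pot above 0.054 m).
It fails at once if the fingers push the pot low on its side instead of on its top (contact with the grasp point, some 19 mm behind the fingertips, under 70 mm above the sideboard) (contact force between the fingers and pot above 0.5 N and height (world z) of the grasp point below 0.07 m).
It fails at once if a bystander is moved more than 20 mm (distance of any of stopper, ring_dish, marble_tray, pawn, rook from where it was at the start of the episode above 0.02 m).
It also fails if it takes over 64 s, if anything falls off the work surface, if the arm or the gripper's body presses on something with over 40 N, if the wrist force passes 120 N, or if a joint passes its speed limit or range.

## Robot

A 7-joint arm with a two-finger parallel gripper is mounted at the origin on the work surface. World frame = base frame: x ahead of the robot, y to its left, z up, the work surface at z = 0. Lengths are in m, angles in rad, forces in N, time in s.
With the tool pointing down it reaches from about 0.425 to 0.875 m from the base axis. Payload 4.7 kg.
Tool frame: the origin (TCP) lies midway between the tips of the shut fingers; the grasp point (between the pads) lies 19 mm behind it; x points along the fingers, z is the direction in which the jaws open and shut, and the axes are right-handed (so a half turn about x gives the same grasp; the last joint's range is limited). The gripper opens to 87 mm and grips with 3 to 60 N. Pads are 19 mm wide; open, the fingers measure 117 mm over their backs; the gripper's body (75 mm by 190 mm) begins 51 mm behind the grasp point.
Start: joints at [1.325, 0.321, -0.07, 1.45, 0.023, 1.371, -0.057], TCP at [0.167, -0.628, 0.223] pointing down, gripper open.
Joint ranges: [-2.86, 2.86], [-0.3, 2.09], [-1.38, 1.24], [0.06, 2.45], [-1.56, 4.7], [0.09, 2.05], [-2.69, 2.69]. Speed limits (rad/s): [2.57, 2.57, 3.14, 3.14, 3.14, 3.14, 3.14].

## Interface

Orientations are given as a rotation vector (axis times angle).
In Python, from bench import ctrl, vision, close_job gives the robot as it stands. The module is installed in compiled form; this text tells all that it offers.
- The arm moves only by the tool servo_tool, never from a script. Its argument "commands" is a list that holds one entry, the list of rows, each a list of 7 numbers: the turn, a rotation vector about the tool's x, y, z in degrees, then the shift along the tool's x, y, z in mm, then the finger opening in mm, from 0 to 87. In form: [[[wx, wy, wz, x, y, z, grip], ...]]. A call has 1 to 5 rows; each row is the pose to reach, as a shift and turn from the pose commanded when the call began, along the tool's axes at that moment; what a row does not reach only later rows make up. A row lasts 1/8 s, in which the tool goes at most 62.5 mm and 10.7 degrees, less where a joint would pass 70% of its speed; a pose out of reach is approached as far as the arm can. A call with a gripper value outside its range is refused whole. The fingers move at their own pace and stop on an object; "newtons" is the grip in N (left out, the last holds). Time passes only in rows, so rows that repeat a pose let the fingers close. It gives the time, the measured TCP pose, the force and the opening at its end, in the units of the state.
- ctrl.get_state(): the state, without advancing time (a new reading comes with each control period).
- vision.get_image(name): name is "scene" or "top"; returns the picture (480x640x3 uint8, red, green, blue); there is no depth.
- vision.camera_info(name): a dict with "fov_y" (degrees; the focal length in pixels is half the picture's height over the tangent of half this angle, whatever the lens; pixels are square), "cx", "cy" (the principal point, pixels), "pose" (4x4, takes a point from camera to world coordinates). Camera axes: x right, y down, z forward; pixel columns grow to the right and rows downward; lengths in m; the calibration is good to about 2 mm. A picture is of the moment at which its call begins. camera_info takes no time and is no camera call.
- close_job(): hands the job in, once; it reports no verdict.
The state is a dict: "time": time; "joint_positions": joint angles; "qd": joint speeds; "joint_torque": joint torques, N m; "position": TCP position; "tool_rot": TCP orientation; "ft_force": force on the tool from outside, world axes, zero at the start; "torque": the same for the moment, N m; "grip_width": opening from 0.0 (shut) to 1.0 (fully open).
Only numpy, scipy, OpenCV 4.12 (cv2) and the standard library are available. Lean on these libraries where they do the work, as an engineer would, in place of code of your own. Each camera call takes 0.05 s, during which the arm holds its last target. There are 200 camera calls.

## Working session

There is one attempt and no reset: what is moved stays moved. The work goes in short steps, Python scripts to look and compute and a tool call to move; the robot and the scene stay as the last step left them, time stands still between calls to the robot, and variables do not carry over. Pictures are saved under pics/ and viewed, about 8 in all and at most 12, crops included, and the job is handed in when it is done.

Besides the shell and the picture viewer there is one more tool, called after "Request:" as name(argument=value, ...) on one line, values as JSON. servo_tool: Moves the arm, as the interface text tells. Its arguments: {"type":"object","properties":{"commands":{"type":"array"},"newtons":{"type":"number"}},"required":["commands"]}

```bash
mkdir -p pics && python3 - <<'E'
from bench import ctrl, vision
import cv2,numpy as np
s=ctrl.get_state()
for k in("time","position","tool_rot","grip_width"):print(k,s[k])
for n in("scene","top"):
    i=vision.camera_info(n);print(n,i)
    cv2.imwrite(f"pics/{n}0.png",vision.get_image(n)[:,:,::-1])
E
```

```text
time 0.0
position [ 0.16674577 -0.62766261  0.22145989]
tool_rot [ 1.01685534  1.32262101 -1.01509235]
grip_width 1.0022000584629938
scene {'fov_y': 53.296966273228826, 'cx': 315.01358810781505, 'cy': 236.707148154806, 'pose': array([[-0.86052271,  0.38892243, -0.32899849,  0.86468131],
       [ 0.50921475,  0.67470604, -0.53429589,  0.46059813],
       [ 0.01417761, -0.62730463, -0.77864491,  0.70197222],
       [ 0.        ,  0.        ,  0.        ,  1.        ]])}
top {'fov_y': 57.203536372755565, 'cx': 319.8745865036316, 'cy': 239.5798269626726, 'pose': array([[-0.02245824, -0.98779372,  0.15414015,  0.49569518],
       [-0.99932283,  0.01768539, -0.03226623,  0.04882238],
       [ 0.02914635, -0.15476042, -0.987522  ,  0.7848392 ],
       [ 0.        ,  0.        ,  0.        ,  1.        ]])}
```

View pics/top0.png

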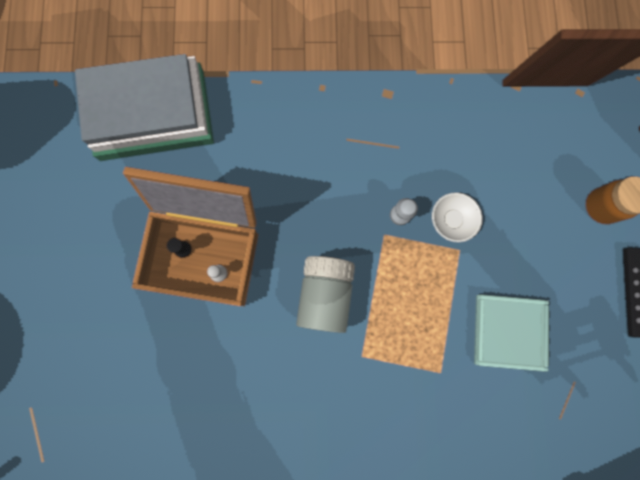

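View pics/scene0.png

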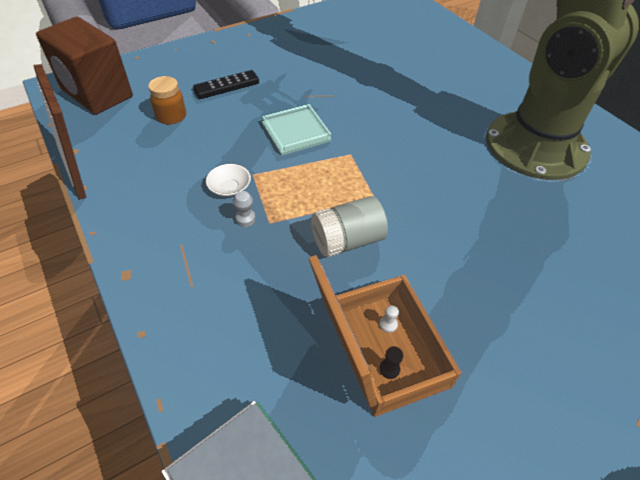

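```bash
cat >h.py <<'E'
import cv2,numpy as np
from bench import ctrl,vision
def cam(n):
    i=vision.camera_info(n);return 240/np.tan(np.radians(i["fov_y"]/2)),i["cx"],i["cy"],np.array(i["pose"])
def rays(n,uv):
    f,cx,cy,P=cam(n);uv=np.atleast_2d(uv).astype(float)
    d=np.c_[(uv[:,0]-cx)/f,(uv[:,1]-cy)/f,np.ones(len(uv))]@P[:3,:3].T
    return P[:3,3],d
def onplane(n,uv,z):
    c,d=rays(n,uv);return c+d*((z-c[2])/d[:,2])[:,None]
def biggest(m):
    c,_=cv2.findContours(m.astype(np.uint8),cv2.RETR_EXTERNAL,cv2.CHAIN_APPROX_NONE)
    return max(c,key=cv2.contourArea)
def matrect(img):
    h=cv2.cvtColor(img,cv2.COLOR_RGB2HSV);m=(h[...,0]<25)&(h[...,1]>70)&(h[...,2]>110)
    m[:, :355]=0;m[:, 480:]=0;m[:225]=0;m[390:]=0
    m=cv2.morphologyEx(m.astype(np.uint8),cv2.MORPH_CLOSE,np.ones((7,7)))
    p=onplane("top",biggest(m)[:,0],0)[:,:2]
    return cv2.minAreaRect((p*1000).astype(np.float32))
def potmask(img,box):
    x0,y0,x1,y1=box
    i=img.astype(int);m=(i[...,2]-i[...,0]<22)&(i[...,1]>75)
    h=cv2.cvtColor(img,cv2.COLOR_RGB2HSV);m&=(h[...,1]<75)
    k=np.zeros_like(m);k[y0:y1,x0:x1]=m[y0:y1,x0:x1]
    return cv2.morphologyEx(k.astype(np.uint8),cv2.MORPH_CLOSE,np.ones((5,5)))
def pot(img,box):
    c=biggest(potmask(img,box))[:,0]
    r=onplane("top",c,.042)[:,:2]
    (ctr,wh,ang)=cv2.minAreaRect((r*1000).astype(np.float32))
    return c,ctr,wh,ang
E
python3 - <<'E'
from h import *
im=cv2.imread("pics/top0.png")[:,:,::-1].copy()
print(matrect(im))
c,ctr,wh,ang=pot(im,(285,245,365,345));print(ctr,wh,ang,c.min(0),c.max(0))
# side edges -> tangent planes -> axis
ys=range(264,322,4)
m=potmask(im,(285,245,365,345))
L=[];R=[]
for y in ys:
    x=np.where(m[y])[0];L.append((x[0]-.5,y));R.append((x[-1]+.5,y))
N=[]
for E_ in(L,R):
    o,d=rays("top",E_);d/=np.linalg.norm(d,axis=1)[:,None];n=np.linalg.svd(d)[2][2];N.append(n*np.sign(n[1]))
b=N[0]+N[1];b/=np.linalg.norm(b);ax=np.cross(b,[0,0,1]);
# axis line at z=.042: b.(p-o)=0
for x in(.46,.52,.58,.64):print(x,o[1]-(b[0]*(x-o[0])+b[2]*(.042-o[2]))/b[1])
mid=[(a[0]+q[0])/2 for a,q in zip(L,R)];print(np.round([L[0],R[0],L[-1],R[-1]],1))
vx=np.polyfit(list(ys),mid,1)
for y in(c[:,1].min()-.5,c[:,1].max()+.5):print("end",onplane("top",[np.polyval(vx,y),y],.084))
sh=im.copy();cv2.drawContours(sh,[c.reshape(-1,1,2)],-1,(255,0,0),1)
cv2.imwrite("pics/c0.png",cv2.resize(sh[225:390,270:520],None,fx=3,fy=3,interpolation=0)[:,:,::-1])
E
```

```text
((503.1667785644531, -136.83384704589844), (139.81906127929688, 219.72056579589844), 77.13410949707031)
(521.4353637695312, 16.812973022460938) (86.81311798095703, 124.05274963378906) 80.73078918457031 [297 255] [354 332]
0.46 0.025853553447371367
0.52 0.016606105282851162
0.58 0.007358657118330968
0.64 -0.0018887910461892476
[[303.5 264. ]
 [354.5 264. ]
 [296.5 320. ]
 [348.5 320. ]]
end [[0.58053925 0.0088665  0.084     ]]
end [[0.45829534 0.02770761 0.084     ]]
```

View pics/c0.png

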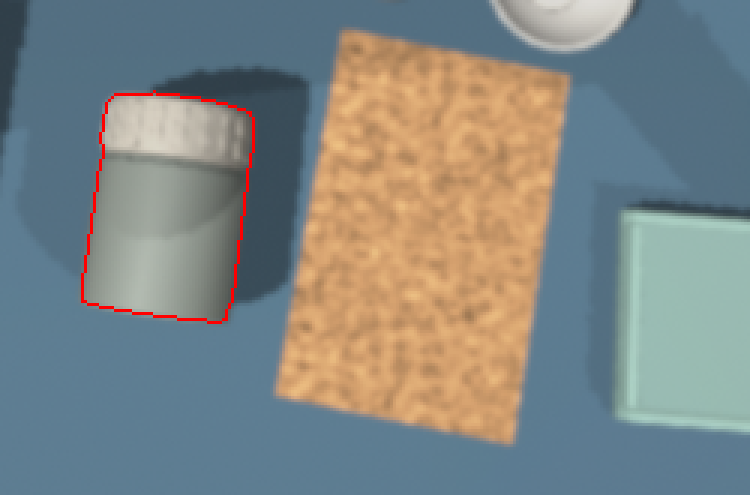

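```bash
cat >>h.py <<'E'
from scipy.spatial.transform import Rotation as Ro
TH=np.radians(-8.9); A=np.array([np.cos(TH),np.sin(TH),0]); RD=np.array([np.sin(TH),-np.cos(TH),0])
def goal(th=TH):
    x=np.array([0,0,-1.]);z=np.array([np.cos(th),np.sin(th),0]);return Ro.from_matrix(np.c_[x,np.cross(z,x),z])
def rel(p,G=None):
    s=ctrl.get_state();T=Ro.from_rotvec(s["tool_rot"])
    v=T.inv().apply(np.array(p)-s["position"])*1000
    w=np.zeros(3) if G is None else np.degrees((T.inv()*G).as_rotvec())
    return np.round(np.r_[w,v],1).tolist()
E
python3 - <<'E'
from h import *
s=ctrl.get_state();print(Ro.from_rotvec(s["tool_rot"]).as_matrix().round(3))
for flip in(0,np.pi):
    print(rel([.45,-.40,.20],goal(TH+flip)))
c=np.array([.520,.0166,0])
print(rel(c-RD*.03+[0,0,.16],goal()),rel(c-RD*.03+[0,0,.16],goal(TH+np.pi)))
E
```

```text
[[-0.001  0.966  0.257]
 [ 0.002  0.257 -0.966]
 [-1.    -0.    -0.002]]
[-66.2, -0.1, -0.1, 21.8, 332.2, -147.3]
[113.8, -0.1, 0.1, 21.8, 332.2, -147.3]
[-66.2, -0.1, -0.1, 62.5, 519.0, -559.3] [113.8, -0.1, 0.1, 62.5, 519.0, -559.3]
```

Request:
servo_tool(commands=[[[-10, 0, 0, 10, 60, -25, 40], [-20, 0, 0, 20, 115, -50, 40], [-30, 0, 0, 20, 170, -75, 40], [-40, 0, 0, 20, 225, -100, 40], [-50, 0, 0, 20, 280, -125, 40]]], newtons=10)

```text
time: 0.72
position: [0.4065, -0.4339, 0.2022]
tool_rot: [0.339, 1.544, -0.339]
ft_force: [1.4, -1.5, 0.2]
grip_width: 0.527
```

```bash
python3 - <<'E'
from h import *
c=np.array([.520,.0166,0])
print(rel(c-RD*.03+[0,0,.16],goal()))
E
```

```text
[-15.9, -0.0, 0.0, 42.2, 485.4, -94.1]
```

Request:
servo_tool(commands=[[[-5, 0, 0, 5, 60, -12, 40], [-10, 0, 0, 10, 120, -24, 40], [-16, 0, 0, 20, 180, -35, 40], [-16, 0, 0, 20, 240, -47, 40], [-16, 0, 0, 20, 300, -58, 40]]])

```text
time: 1.35
position: [0.4801, -0.1373, 0.1822]
tool_rot: [0.125, 1.568, -0.125]
ft_force: [1.3, 0.1, 0.5]
grip_width: 0.462
```

Request:
servo_tool(commands=[[[0, 0, 0, 5, 55, 0, 40], [0, 0, 0, 10, 110, 0, 40], [0, 0, 0, 20, 160, 0, 40], [0, 0, 0, 20, 180, 0, 40], [0, 0, 0, 20, 185, 0, 40]]])

```text
time: 1.98
position: [0.5092, 0.045, 0.1622]
tool_rot: [0.123, 1.568, -0.122]
ft_force: [0.0, -0.6, 0.1]
grip_width: 0.457
```

```bash
python3 - <<'E'
from h import *
c=np.array([.520,.0166,0])
print(rel(c-RD*.022+[0,0,.078],goal()),ctrl.get_state()["position"],ctrl.get_state()["ft_force"])
E
```

```text
[-0.0, -0.0, -0.0, 84.2, -4.4, 15.1] [0.50921153 0.04502646 0.16220158] [ 0.02818923 -0.57334266  0.12414702]
```

Request:
servo_tool(commands=[[[0, 0, 0, 40, -14, 15, 40], [0, 0, 0, 70, -14, 15, 40], [0, 0, 0, 76, -14, 15, 40], [0, 0, 0, 78, -14, 15, 40], [0, 0, 0, 79, -14, 15, 40]]])

```text
time: 2.6
position: [0.5231, 0.0271, 0.0847]
tool_rot: [0.125, 1.565, -0.125]
ft_force: [0.1, -0.6, 1.4]
grip_width: 0.455
```

Request:
servo_tool(commands=[[[0, 0, 0, 1, 0, 0, 40], [0, 0, 0, 2, -6, 0, 40], [0, 0, 0, 2, -16, 0, 40], [0, 0, 0, 2, -28, 0, 40], [0, 0, 0, 2, -40, 0, 40]]])

```text
time: 3.22
position: [0.517, -0.012, 0.0842]
tool_rot: [0.124, 1.565, -0.125]
ft_force: [-3.3, 0.1, 10.1]
grip_width: 0.46
```

```bash
python3 - <<'E'
from h import *
im=vision.get_image("scene");cv2.imwrite("pics/s1.png",im[:,:,::-1])
cv2.imwrite("pics/s1c.png",cv2.resize(im[100:320,160:480],None,fx=2.4,fy=2.4)[:,:,::-1]);print(ctrl.get_state()["ft_force"])
E
```

```text
[-5.07309301 -0.54633975 14.04280466]
```

View pics/s1c.png

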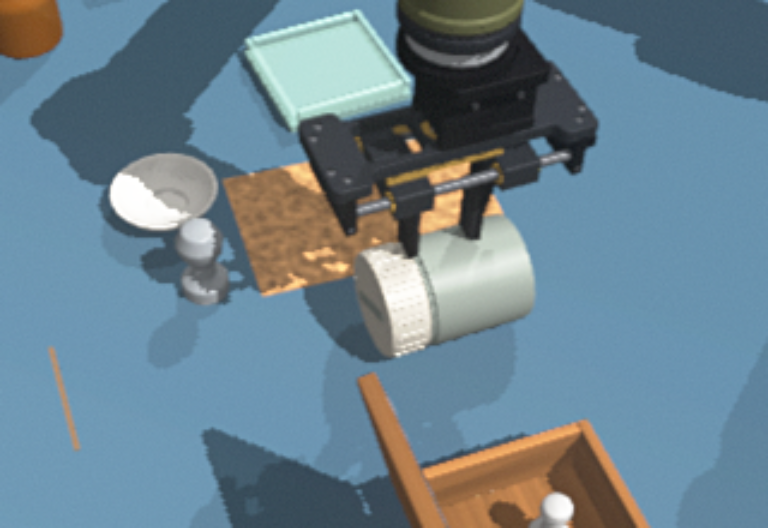

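Request:
servo_tool(commands=[[[0, 0, 0, -25, 0, 0, 40], [0, 0, 0, -60, 60, 0, 40], [0, 0, 0, -90, 120, 0, 40], [0, 0, 0, -90, 140, 0, 40], [0, 0, 0, -90, 140, 0, 40]]])

```text
time: 3.9
position: [0.5383, 0.1298, 0.1731]
tool_rot: [0.122, 1.565, -0.119]
ft_force: [-0.6, -0.8, 0.4]
grip_width: 0.459
```

```bash
cat >>h.py <<'E'
def find(img,box):
    m=potmask(img,box);c=biggest(m)[:,0]
    ys=range(c[:,1].min()+12,c[:,1].max()-12,3);L=[];R=[]
    for y in ys:
        x=np.where(m[y])[0];L.append((x[0]-.5,y));R.append((x[-1]+.5,y))
    N=[]
    for E_ in(L,R):
        o,d=rays("top",E_);d/=np.linalg.norm(d,axis=1)[:,None];n=np.linalg.svd(d)[2][2];N.append(n*np.sign(n[1]))
    b=N[0]+N[1];b/=np.linalg.norm(b)
    f=lambda x:o[1]-(b[0]*(x-o[0])+b[2]*(.042-o[2]))/b[1]
    vx=np.polyfit(list(ys),[(a[0]+q[0])/2 for a,q in zip(L,R)],1)
    col=lambda y:int(round(np.polyval(vx,y)))
    h=c[abs(c[:,0]-col(c[:,1].min()))<=1];t=h[:,1].min()-.5
    h=c[abs(c[:,0]-col(c[:,1].max()))<=1];bt=h[:,1].max()+.5
    e=[onplane("top",[np.polyval(vx,y),y],.084)[0] for y in(t,bt)]
    x=(e[0][0]+e[1][0])/2
    sl=(f(.6)-f(.45))/.15
    ctr=np.array([x,f(x),0]);M=np.radians(-12.87);rel_=ctr[:2]-[.5032,-.1368]
    mx=np.array([np.cos(M),np.sin(M)]);my=np.array([-mx[1],mx[0]])
    print("ctr",ctr.round(4),"deg",np.degrees(np.arctan(sl)).round(2),"len",np.linalg.norm(e[0]-e[1]).round(4),"in mat",(rel_@mx).round(4),(rel_@my).round(4))
    sh=img.copy();cv2.drawContours(sh,[c.reshape(-1,1,2)],-1,(255,0,0),1);return ctr,sh
E
python3 - <<'E'
from h import *
im0=cv2.imread("pics/top0.png")[:,:,::-1].copy();find(im0,(285,245,365,345))
im=vision.get_image("top");c,sh=find(im,(285,245,400,345))
cv2.imwrite("pics/t1.png",sh[:,:,::-1])
s=ctrl.get_state();print(s["position"],s["ft_force"])
E
```

```text
ctr [0.5193 0.0167 0.    ] deg -8.98 len 0.1174 in mat -0.0185 0.1533
ctr [ 0.5156 -0.0108  0.    ] deg -11.03 len 0.118 in mat -0.0159 0.1256
[0.53808672 0.12707656 0.17212517] [-0.32243645 -1.23812418 -1.05494779]
```

View pics/t1.png

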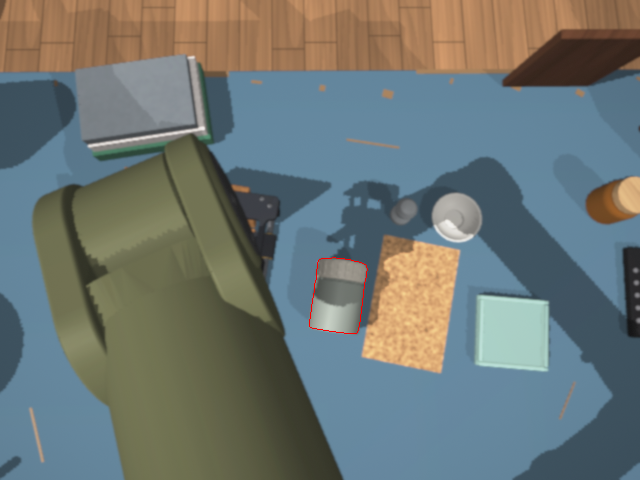

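```bash
sed -i 's/radians(-8.9)/radians(-11.0)/' h.py && python3 - <<'E'
from h import *
c=np.array([.5156,-.0108,0])
print(rel(c-RD*.014+[0,0,.0838],goal()))
E
```

```text
[2.0, 0.1, -0.0, 88.3, -125.7, -0.3]
```

Request:
servo_tool(commands=[[[1, 0, 0, 10, -50, 0, 40], [2, 0, 0, 40, -100, 0, 40], [2, 0, 0, 70, -125, 0, 40], [2, 0, 0, 85, -126, 0, 40], [2, 0, 0, 88, -126, 0, 40]]])

```text
time: 4.58
position: [0.5174, 0.002, 0.0841]
tool_rot: [0.153, 1.568, -0.153]
ft_force: [-7.5, 1.2, 18.4]
grip_width: 0.46
```

Request:
servo_tool(commands=[[[0, 0, 0, 0, -5, 0, 40], [0, 0, 0, 0, -17, 0, 40], [0, 0, 0, 0, -32, 0, 40], [0, 0, 0, 0, -52, 0, 40], [0, 0, 0, -30, -62, 0, 40]]])

```text
time: 5.2
position: [0.5038, -0.0613, 0.1116]
tool_rot: [0.154, 1.57, -0.154]
ft_force: [0.4, -0.4, 1.1]
grip_width: 0.463
```

Request:
servo_tool(commands=[[[0, 0, 0, -40, 30, 0, 40], [0, 0, 0, -50, 60, 0, 40], [0, 0, 0, -50, 90, 0, 40], [0, 0, 0, -50, 90, 0, 40], [0, 0, 0, -50, 90, 0, 40]]])

```text
time: 5.82
position: [0.5233, 0.0276, 0.1631]
tool_rot: [0.152, 1.566, -0.154]
ft_force: [-0.1, -0.8, 0.2]
grip_width: 0.457
```

```bash
python3 - <<'E'
from h import *
im=vision.get_image("top");cv2.imwrite("pics/t2.png",im[:,:,::-1])
s=ctrl.get_state();print(s["position"],s["ft_force"])
c,sh=find(im,(300,245,450,350))
cv2.imwrite("pics/t2.png",sh[:,:,::-1])
E
```

```text
[0.52321513 0.02734682 0.16306857] [-0.78764762 -1.24983028  0.19646496]
ctr [ 0.5129 -0.0628  0.    ] deg -0.46 len 0.1652 in mat -0.007 0.0743
```

View pics/t2.png

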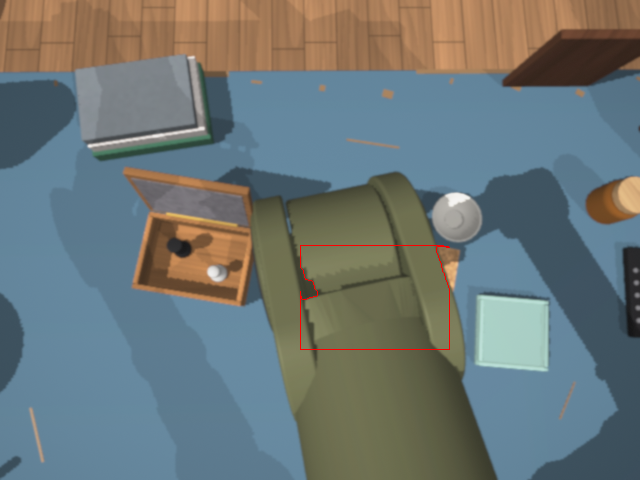

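```bash
python3 - <<'E'
from h import *
im=vision.get_image("scene")
cv2.imwrite("pics/s2c.png",cv2.resize(im[100:320,160:480],None,fx=2.4,fy=2.4)[:,:,::-1])
E
```

```text
(no output)
```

View pics/s2c.png

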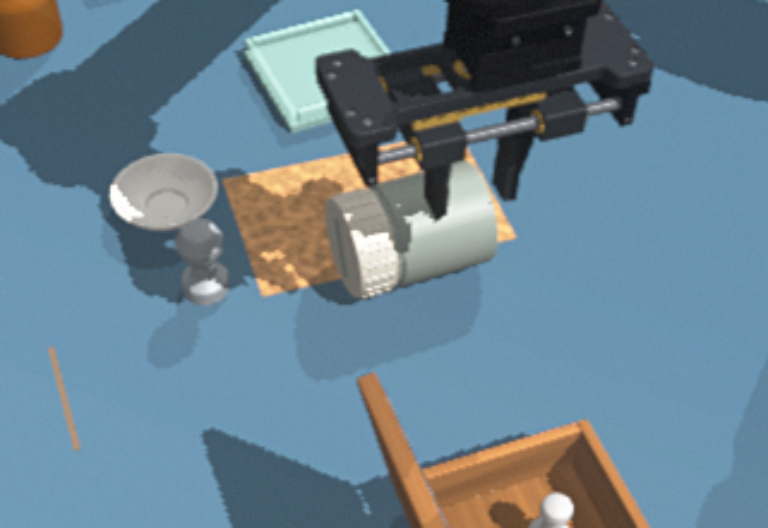

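Request:
servo_tool(commands=[[[0, 0, 0, -50, 0, 0, 40], [0, 0, 0, -100, 30, 0, 40], [0, 0, 0, -120, 80, 0, 40], [0, 0, 0, -120, 130, 0, 40], [0, 0, 0, -120, 150, 0, 40]]])

```text
time: 6.55
position: [0.5523, 0.1787, 0.2837]
tool_rot: [0.152, 1.565, -0.149]
ft_force: [-0.1, -0.5, 0.8]
grip_width: 0.462
```

```bash
python3 - <<'E'
from h import *
im=vision.get_image("top")
c,sh=find(im,(320,245,450,350))
cv2.imwrite("pics/t3.png",sh[:,:,::-1])
print(ctrl.get_state()["time"],rel(c-RD*.014+[0,0,.0845],goal()))
E
```

```text
ctr [ 0.5265 -0.0687  0.    ] deg 14.63 len 0.0832 in mat 0.0075 0.0716
6.6 [0.1, -0.0, -0.2, 198.1, -236.0, 22.0]
```

View pics/t3.png

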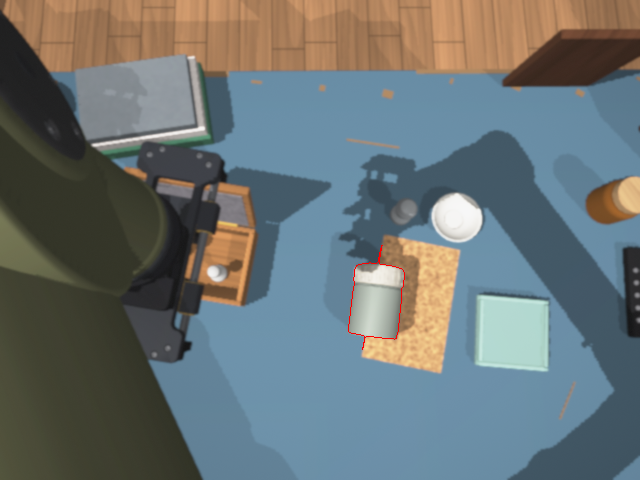

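```bash
sed -i 's/    return cv2.morphologyEx(k.astype/    k=cv2.morphologyEx(k.astype(np.uint8),cv2.MORPH_OPEN,np.ones((7,7)))\n    return cv2.morphologyEx(k.astype/' h.py && python3 - <<'E'
from h import *
im=vision.get_image("top")
c,sh=find(im,(320,245,450,350))
print(ctrl.get_state()["time"],rel(c-RD*.014+[0,0,.0845],goal()))
E
```

```text
ctr [ 0.5082 -0.0674  0.    ] deg -9.23 len 0.1174 in mat -0.0106 0.0687
6.65 [0.1, -0.1, -0.1, 198.4, -235.8, 3.7]
```

Request:
servo_tool(commands=[[[0, 0, 0, 0, -60, 0, 40], [0, 0, 0, 20, -115, 1, 40], [0, 0, 0, 50, -165, 2, 40], [-2, 0, 0, 85, -210, 3, 40], [-2, 0, 0, 125, -236, 4, 40]]])

```text
time: 7.28
position: [0.5097, -0.0619, 0.1578]
tool_rot: [0.128, 1.566, -0.132]
ft_force: [0.8, -0.0, -0.8]
grip_width: 0.455
```

Request:
servo_tool(commands=[[[0, 0, 0, 50, 0, 0, 40], [0, 0, 0, 68, 0, 0, 40], [0, 0, 0, 73, 0, 0, 40], [0, 0, 0, 74.5, 0, 0, 40], [0, 0, 0, 74.5, 0, 0, 40]]])

```text
time: 7.9
position: [0.512, -0.0561, 0.0855]
tool_rot: [0.124, 1.565, -0.125]
ft_force: [-0.2, -0.0, -0.0]
grip_width: 0.46
```

Request:
servo_tool(commands=[[[0, 0, 0, 0, -5, 0, 40], [0, 0, 0, 0, -17, 0, 40], [0, 0, 0, 0, -32, 0, 40], [0, 0, 0, 0, -53, 0, 40], [0, 0, 0, -30, -63, 0, 40]]])

```text
time: 8.52
position: [0.4982, -0.1207, 0.1123]
tool_rot: [0.128, 1.572, -0.127]
ft_force: [1.3, 0.3, -0.8]
grip_width: 0.46
```

Request:
servo_tool(commands=[[[0, 0, 0, -60, 0, 0, 40], [0, 0, 0, -110, 40, 0, 40], [0, 0, 0, -150, 90, 0, 40], [0, 0, 0, -170, 140, 0, 40], [0, 0, 0, -170, 200, 0, 40]]])

```text
time: 9.15
position: [0.5341, 0.0786, 0.2864]
tool_rot: [0.127, 1.562, -0.129]
ft_force: [1.8, -0.6, -0.5]
grip_width: 0.464
```

```bash
python3 - <<'E'
from h import *
im=vision.get_image("top")
cv2.imwrite("pics/t4.png",im[:,:,::-1])
print(ctrl.get_state()["time"],ctrl.get_state()["position"])
c,sh=find(im,(340,245,460,365))
cv2.imwrite("pics/t4.png",sh[:,:,::-1])
E
```

```text
9.2 [0.5328561  0.08987357 0.28572889]
ctr [ 0.5014 -0.0689  0.    ] deg 5.47 len 0.1893 in mat -0.0168 0.0658
```

View pics/t4.png

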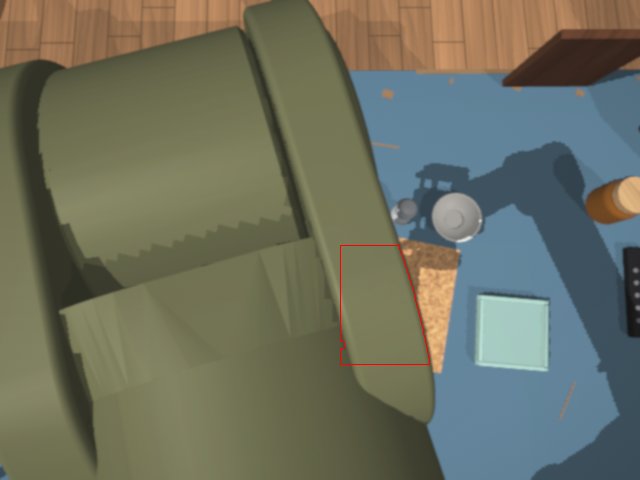

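Request:
servo_tool(commands=[[[0, 0, 0, 0, 50, 0, 40], [0, 0, 0, 0, 90, 0, 40], [0, 0, 0, 0, 100, 0, 40], [0, 0, 0, 0, 100, 0, 40]]])

```text
time: 9.7
position: [0.5484, 0.1769, 0.2836]
tool_rot: [0.124, 1.568, -0.125]
ft_force: [0.5, -0.9, 0.3]
grip_width: 0.462
```

```bash
python3 - <<'E'
from h import *
im=vision.get_image("top")
cv2.imwrite("pics/t5.png",im[:,:,::-1])
c,sh=find(im,(345,245,460,365))
print(ctrl.get_state()["time"],ctrl.get_state()["position"],rel(c-RD*.014+[0,0,.0845],goal()))
E
```

```text
ctr [ 0.5066 -0.0692  0.    ] deg -8.7 len 0.1171 in mat -0.0118 0.0667
9.75 [0.54863167 0.17589283 0.28367516] [1.8, -0.0, 0.1, 199.5, -234.4, -1.8]
```

Request:
servo_tool(commands=[[[0, 0, 0, 0, -60, 0, 40], [0, 0, 0, 20, -115, -1, 40], [0, 0, 0, 50, -165, -2, 40], [0, 0, 0, 85, -210, -2, 40], [0, 0, 0, 125, -234, -2, 40]]])

```text
time: 10.38
position: [0.5084, -0.0591, 0.1585]
tool_rot: [0.129, 1.566, -0.134]
ft_force: [0.0, -0.3, -0.5]
grip_width: 0.462
```

Request:
servo_tool(commands=[[[0, 0, 0, 50, 0, 0, 40], [0, 0, 0, 70, 0, 0, 40], [0, 0, 0, 75, 0, 0, 40], [0, 0, 0, 76.5, 0, 0, 40], [0, 0, 0, 76.5, 0, 0, 40]]])

```text
time: 11.0
position: [0.5074, -0.054, 0.0839]
tool_rot: [0.126, 1.571, -0.128]
ft_force: [-6.9, 2.3, 9.1]
grip_width: 0.455
```

Request:
servo_tool(commands=[[[0, 0, 0, 0, -5, 0, 40], [0, 0, 0, 0, -17, 0, 40], [0, 0, 0, 0, -32, 0, 40], [0, 0, 0, 0, -53, 0, 40], [0, 0, 0, -30, -63, 0, 40]]])

```text
time: 11.62
position: [0.4969, -0.118, 0.1121]
tool_rot: [0.128, 1.571, -0.128]
ft_force: [0.8, -1.1, 0.5]
grip_width: 0.459
```

Request:
servo_tool(commands=[[[0, 0, 0, -60, 0, 0, 40], [0, 0, 0, -110, 40, 0, 40], [0, 0, 0, -150, 90, 0, 40], [0, 0, 0, -170, 140, 0, 40], [0, 0, 0, -170, 200, 0, 40]]])

```text
time: 12.25
position: [0.5327, 0.0815, 0.2859]
tool_rot: [0.127, 1.561, -0.13]
ft_force: [0.1, -0.4, -0.6]
grip_width: 0.463
```

Request:
servo_tool(commands=[[[0, 0, 0, 0, 50, 0, 40], [0, 0, 0, 0, 90, 0, 40], [0, 0, 0, 0, 100, 0, 40], [0, 0, 0, 0, 100, 0, 40]]])

```text
time: 12.75
position: [0.5471, 0.1801, 0.2828]
tool_rot: [0.125, 1.567, -0.126]
ft_force: [0.2, -1.5, -0.6]
grip_width: 0.459
```

```bash
python3 - <<'E'
from h import *
im=vision.get_image("top")
cv2.imwrite("pics/t6.png",im[:,:,::-1])
c,sh=find(im,(345,245,470,365))
cv2.imwrite("pics/t6.png",sh[:,:,::-1])
print(ctrl.get_state()["time"],ctrl.get_state()["position"],rel(c-RD*.014+[0,0,.0845],goal()))
im=vision.get_image("top");find(im,(345,245,470,365))
E
```

```text
ctr [ 0.4955 -0.1457  0.    ] deg -6.92 len 0.1166 in mat -0.0055 -0.0104
12.8 [0.5472587  0.17906059 0.28270053] [1.8, 0.0, 0.1, 198.7, -314.6, 1.5]
ctr [ 0.4955 -0.1457  0.    ] deg -6.83 len 0.1166 in mat -0.0055 -0.0104
```

View pics/t6.png

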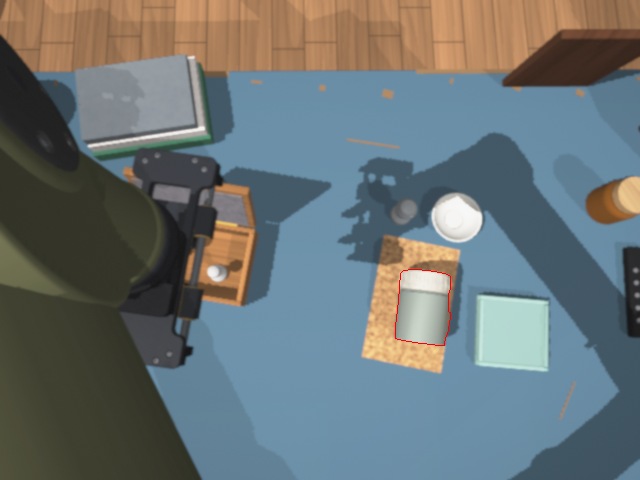

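```bash
python3 - <<'E'
from h import *
from bench import close_job
im=vision.get_image("top");find(im,(345,245,470,365));print(close_job())
E
```

```text
ctr [ 0.4955 -0.1457  0.    ] deg -6.93 len 0.1166 in mat -0.0055 -0.0104
the job is handed in; nothing more can be done
None
```

I rolled the pot onto the cork mat with three strokes of the fingertips across its top, and handed the job in with the pot lying at rest there. The job took about 13 s of the 64 s allowed.

- **Final position:** in the mat frame, the pot's middle is at x -5.5 mm, y -10.4 mm, with its axis about 6° off the mat's. That puts the end points at about y -4 and -16 mm (limit ±32 mm) and well inside ±112 mm in x.
- **At rest:** three pictures taken after the last stroke gave the same position each time.
- **Rolling:** it travelled about 164 mm in total, which is about 3.9 rad if it rolled without slipping. I did not measure the turn angle directly; I only saw the lid's groove turn after the first stroke.
- **Bystanders:** the stopper, ring dish, marble tray and pawn look unmoved in the last picture. The gripper hid the rook there, but nothing went into the box. These are checks by eye, not measurements. The hand was clear of everything.

**Things that went wrong:**
- One stroke in between missed the pot because the fingertips were about 1 mm too high. It moved the pot no more than about 2 mm, and I repeated it lower.
- The contact force when pressing down reached about 18 N at its highest reading.
- One retreat took the gripper close to the chess box lid. The force reading stayed near zero, so I don't think it touched.

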